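# Sort the stripped robot parts into their bins

### The job

Clear up after stripping the robot: put the motor controller in the blue bin, the gearmotor in the red bin, and the steel sprocket and the brass gear both in the yellow bin. The controller is still hung on the plywood board by its two keyhole slots: slide it the way its orange arrow points until the stud heads stand in the wide ends, then lift it off. Set each part down gently on the floor of its bin (do not let it fall in from above the rim), with the controller, sprocket and gear lying flat the same way up as now and none on top of another, and leave the green wheel and the orange tape measure where they are.

Things in the scene. Friction and masses are not known exactly. Their poses are not given: they have to be found in the camera images.
- controller: motor controller, origin at its underside centre, z up: dark case 48 (x) x 56 (y) x 30 mm high, fan on top, 3 mm flange at each y end (110 mm overall). Keyhole slot along x in each flange: 9 mm wide x -19..-5, 19 mm wide x -5..19; studs start at x -14. Orange arrow points to its -x: slide it 21 mm (16..26) that way, then lift; before that it catches after 2.5 mm. 0.25 kg.
- board: plywood electronics board, fixed, 180 (x) x 150 (y) mm, top 18 mm above the bench; controller starts on it at about the same yaw. Studs at x -24, y +-41.5 mm: shank 6 mm, brass head 14 mm across, 3 mm thick, 5.5 mm above the board. White terminal strip and breaker at x 60..86 mm, up to 44 mm above the bench. Origin: centre of its underside, on the bench; z up.
- sprocket: steel chain sprocket lying flat: toothed disc 64 mm across, 5 mm thick, below; hub 30 mm across, standing up to 28 mm height. 0.2 kg. Origin: centre of its underside; z up the hub.
- gear: brass spur gear lying flat: toothed disc 56 mm across, 10 mm thick, below; hub 24 mm across, standing up to 32 mm height. 0.22 kg. Origin: centre of its underside; z up the hub.
- gearmotor: gearmotor lying along its x: dark round can 36 mm across (x -38 to 8 mm), aluminium gearbox 38 mm wide (y), 38 mm high (x 8 to 38 mm), 8 mm shaft out to x 54 mm; axis 19 mm up. 0.3 kg, balanced within 8 mm of its origin. Origin: on the underside, below the axis; z up.
- blue_bin: blue plastic bin, fixed: 150 mm along its x and y, floor and walls 4 mm (142 x 142 mm inside). Back (+x) and side walls 50 mm high; front (-x) lip and the front 50 mm of the sides 28 mm high. Origin: centre of its underside, on the bench; z up.
- yellow_bin: yellow plastic bin, fixed: 150 mm along its x and y, floor and walls 4 mm (142 x 142 mm inside). Back (+x) and side walls 50 mm high; front (-x) lip and the front 50 mm of the sides 28 mm high. Origin: centre of its underside, on the bench; z up.
- red_bin: red plastic bin, fixed: 150 mm along its x and y, floor and walls 4 mm (142 x 142 mm inside). Back (+x) and side walls 50 mm high; front (-x) lip and the front 50 mm of the sides 28 mm high. Origin: centre of its underside, on the bench; z up.
- wheel: robot wheel lying flat, green tread, white hub face: 66 mm across, 25 mm high; not to be moved. Origin: centre of its underside.
- tape: orange and black tape measure, 58 mm along x, 34 mm along y, 52 mm high; not to be moved. Origin: centre of its underside.
Not all that is in view belongs to the job. Of the things like the sprocket, leave any that is pink or purple; of the rest the smaller one is meant.

How it is judged:
At the end, for the whole second after the job is handed in: Each part's origin lies inside its bin's inner walls, at rest, wheel and tape within 30 mm of their starts. Controller, sprocket, gear: underside centre under 10 mm above the bin's underside, z axis up within 0.12 rad. Gearmotor: any way round, origin under 45 mm up (x of controller in the frame of blue_bin between -0.071 and 0.071 m and y of controller in the frame of blue_bin between -0.071 and 0.071 m and z of controller in the frame of blue_bin between -0.002 and 0.01 m and linear speed of each of controller, gearmotor, sprocket, gear below 0.02 m/s and angular speed of each of controller, gearmotor, sprocket, gear below 0.2 rad/s and angle between each of controller, sprocket, gear's own z axis and vertical below 0.12 rad and x of gearmotor in the frame of red_bin between -0.071 and 0.071 m and y of gearmotor in the frame of red_bin between -0.071 and 0.071 m and z of gearmotor in the frame of red_bin between -0.002 and 0.045 m and x of sprocket in the frame of yellow_bin between -0.071 and 0.071 m and y of sprocket in the frame of yellow_bin between -0.071 and 0.071 m and z of sprocket in the frame of yellow_bin between -0.002 and 0.01 m and x of gear in the frame of yellow_bin between -0.071 and 0.071 m and y of gear in the frame of yellow_bin between -0.071 and 0.071 m and z of gear in the frame of yellow_bin between -0.002 and 0.01 m and distance of each of wheel, tape from where it was at the start of the episode below 0.03 m); the robot touches nothing.
It fails at once if the wheel or the tape measure moved more than 30 mm (distance of any of wheel, tape from where it was at the start of the episode above 0.03 m).
It fails at once if controller let go in the air (touching nothing, origin more than 60 mm above the bench) (height (world z) of controller above 0.06 m and contact force between controller and anything else below 0.01 N).
It fails at once if gearmotor let go in the air (touching nothing, origin more than 60 mm above the bench) (height (world z) of gearmotor above 0.06 m and contact force between gearmotor and anything else below 0.01 N).
It fails at once if sprocket let go in the air (touching nothing, origin more than 60 mm above the bench) (height (world z) of sprocket above 0.06 m and contact force between sprocket and anything else below 0.01 N).
It fails at once if gear let go in the air (touching nothing, origin more than 60 mm above the bench) (height (world z) of gear above 0.06 m and contact force between gear and anything else below 0.01 N).
It also fails if it takes over 99 s, if anything falls off the work surface, if the arm or the gripper's body presses on something with over 40 N, if the wrist force passes 120 N, or if a joint passes its speed limit or range.

### The arm

A 7-joint arm with a two-finger parallel gripper is mounted at the origin on the work surface. World frame = base frame: x ahead of the robot, y to its left, z up, the work surface at z = 0. Lengths are in m, angles in rad, forces in N, time in s.
With the tool pointing down it reaches from about 0.4 to 0.85 m from the base axis. Payload 4.5 kg.
Tool frame: the origin (TCP) lies at the very end of the fingers, on their centre line; the grasp point (between the pads) lies 19 mm behind it; z points along the fingers, y is the line along which they close (so a half turn about z gives the same grasp; the last joint's range is limited). The gripper opens to 85 mm and grips with 20 to 120 N. Pads are 22 mm wide; open, the fingers measure 114 mm over their backs; the gripper's body (76 mm by 85 mm) begins 54 mm behind the grasp point. The pads swing forward as they close: fully open they stand 13 mm farther back than shut.
Start: joints at [-1.245, 0.689, -0.195, 1.565, 0.157, 0.902, -0.215], TCP at [0.18, 0.599, 0.231] pointing down, gripper open.
Joint ranges: [-3.01, 3.01], [-0.46, 2.08], [-1.47, 1.51], [0.13, 2.56], [-1, 4.14], [0.04, 2.09], [-2.66, 2.66]. Speed limits (rad/s): [2.57, 2.57, 3.14, 3.14, 3.14, 3.14, 3.14].

### API

Orientations are given as a unit quaternion [w, x, y, z].
In Python, from plant import * gives the robot as it stands. The module is installed in compiled form; this text tells all that it offers.
- The arm moves only by the shell command python3 -m inch 'ROWS'. ROWS is JSON, a list of rows, each a list of 3 entries, a list of its own where there are three numbers: the turn, a rotation vector about the world's x, y, z in units of 5 degrees (1.0 is 5 degrees), then the shift along the world's x, y, z in units of 25 mm (1.0 is 25 mm), then the opening in per cent of the stroke, from 0 (shut) to 100 (fully open). In form: [[[rx, ry, rz], [dx, dy, dz], hand], ...]. A call has exactly 5 rows; each row shifts and turns the commanded pose from where the row before left it; what a row does not reach is not made up. A row lasts 1/12 s, in which the tool goes at most 41.7 mm and 7.16 degrees, less where a joint would pass 70% of its speed; a pose out of reach is approached as far as the arm can. A call is refused whole if a number of a shift passes 1 or a number of a turn 1, either way. A call with a gripper value outside its range is refused whole. The fingers move at their own pace and stop on an object; the grip force is fixed at half the most. Time passes only in rows, so rows that do not move let the fingers close, or fill a call up. It gives the time, the measured TCP pose, the force and the opening at its end, in the units of the state.
- get_state(): the state, without advancing time (a new reading comes with each control period).
- capture(name): name is "scene" or "top"; returns a dict with "image" (384x512x3 uint8, red, green, blue), "depth" (384x512 float32, m along the optical axis (not along the pixel's ray), 0 where there is no reading), "intrinsics" (3x3 intrinsics, pixels), "R" (3x3) and "t" (3): a world point X has camera coordinates R X + t. Camera axes: x right, y down, z forward; pixel columns grow to the right and rows downward; lengths in m; the calibration is good to about 2 mm. A picture is of the moment at which its call begins.
- hand_in(): hands the job in, once; it reports no verdict.
Trained networks look in the newest picture that a camera, given by its name, has taken for a name from the list of things; names that differ only in an ending like _2 or _b are one class to them, and where a whole thing is asked for, a point or a joint stands for the part that bears it (a point fixed in the world has none). Each returns a list of dicts, best first, with "confidence" (0 to 1); they miss things now and then, are a little off and sometimes report something else, mostly with a low value. They report only what shows in the picture. A call takes as long as a camera call. They do not tell look-alikes from the thing itself.
- silhouettes(query, camera): "region" (384x512 bool, what is visible of it).
- tip_of(query, camera): "location" ([x, y, z] in m, in world coordinates, good to about 4 mm: a listed point, or the origin of a listed thing).
The state is a dict: "time": time; "joint_positions": joint angles; "dq": joint speeds; "joint_torque": joint torques, N m; "position": TCP position; "eef_rot": TCP orientation; "contact_force": force on the tool from outside, world axes, zero at the start; "moment": the same for the moment, N m; "grip_width": finger opening in m.
Only numpy, scipy, OpenCV 4.12 (cv2) and the standard library are available. Lean on these libraries where they do the work, as an engineer would, in place of code of your own. Each camera call takes 0.05 s, during which the arm holds its last target. There are 200 camera calls.

## Working session

There is one attempt and no reset: what is moved stays moved. The work goes in short steps, Python scripts to look and compute and a shell command to move; the robot and the scene stay as the last step left them, time stands still between calls to the robot, and variables do not carry over. Pictures are saved under pics/ and viewed, on a budget of 14 in all, crops included, one or two more only if the job needs it, and the job is handed in when it is done.

```bash
mkdir -p pics; cat > h.py <<'E'
from plant import *
import numpy as np, cv2
def world(c,u,v):
    z=float(c["depth"][int(v),int(u)]); K=c["intrinsics"]
    p=np.array([(u-K[0,2])/K[0,0]*z,(v-K[1,2])/K[1,1]*z,z])
    return c["R"].T@(p-c["t"])
def cloud(c):
    z=c["depth"];K=c["intrinsics"];v,u=np.indices(z.shape)
    p=np.stack([(u-K[0,2])/K[0,0]*z,(v-K[1,2])/K[1,1]*z,z],-1)
    return (p-c["t"])@c["R"]
def pix(c,X):
    p=c["R"]@np.array(X)+c["t"];q=c["intrinsics"]@p;return (q[:2]/q[2]).round(0)
def save(c,n,crop=None,s=1.5):
    im=c["image"][...,::-1]
    if crop: x0,y0,x1,y1=crop; im=im[y0:y1,x0:x1]
    cv2.imwrite("pics/"+n,cv2.resize(np.ascontiguousarray(im),None,fx=s,fy=s,interpolation=cv2.INTER_CUBIC))
E
python3 - <<'E'
from h import *
np.set_printoptions(precision=3,suppress=True)
for cam in("scene","top"):
    c=capture(cam);save(c,cam+"0.png");np.savez(cam+"0.npz",**c)
    print(cam,"campos",-c["R"].T@c["t"])
    for q in["controller","board","sprocket","gear","gearmotor","blue_bin","yellow_bin","red_bin","wheel","tape"]:
        for d in tip_of(q,cam): print(q,np.array(d["location"]),round(d["confidence"],2),pix(c,d["location"]))
s=get_state();print(s)
E
```

```text
scene campos [ 0.822 -0.558  0.753]
controller [ 0.658 -0.105  0.021] 0.65 [305. 262.]
controller [ 0.345 -0.293  0.002] 0.62 [139. 262.]
board [ 0.667 -0.105  0.   ] 0.88 [308. 269.]
sprocket [ 0.214 -0.294  0.002] 0.74 [ 98. 236.]
sprocket [ 0.737  0.259 -0.   ] 0.71 [396. 182.]
sprocket [ 0.431 -0.007  0.002] 0.66 [244. 197.]
sprocket [0.503 0.083 0.001] 0.59 [286. 187.]
gear [ 0.343 -0.296 -0.001] 0.86 [138. 263.]
gear [ 0.421 -0.154 -0.002] 0.29 [205. 235.]
gearmotor [ 0.355  0.274 -0.003] 0.94 [275. 130.]
blue_bin [ 0.667  0.097 -0.   ] 0.82 [347. 210.]
red_bin [ 0.569 -0.302  0.002] 0.73 [218. 318.]
wheel [ 0.418 -0.153 -0.003] 0.9 [205. 235.]
tape [0.413 0.145 0.001] 0.83 [269. 160.]
top campos [0.391 0.01  1.253]
controller [ 0.555  0.311 -0.001] 0.43 [161. 158.]
board [ 0.569 -0.303 -0.001] 0.69 [361. 160.]
sprocket [0.738 0.257 0.005] 0.91 [180.  99.]
sprocket [ 0.437 -0.005 -0.   ] 0.8 [263. 200.]
sprocket [ 0.222 -0.292  0.001] 0.77 [357. 274.]
sprocket [ 0.502  0.086 -0.002] 0.57 [234. 178.]
gear [ 0.342 -0.292  0.003] 0.69 [357. 234.]
gear [ 0.355  0.277 -0.   ] 0.48 [169. 224.]
gearmotor [ 0.353  0.279 -0.004] 0.93 [168. 225.]
blue_bin [0.669 0.097 0.002] 0.57 [232. 123.]
yellow_bin [ 0.552  0.313 -0.003] 0.65 [160. 159.]
red_bin [ 0.569 -0.303 -0.002] 0.78 [361. 160.]
wheel [ 0.418 -0.151 -0.002] 0.9 [311. 208.]
wheel [ 0.573 -0.301 -0.002] 0.58 [361. 158.]
tape [ 0.412  0.148 -0.003] 0.61 [212. 207.]
{'time': 1.1, 'joint_positions': array([-1.245,  0.689, -0.195,  1.565,  0.157,  0.902, -0.215]), 'dq': array([ 0.002,  0.   , -0.001,  0.001, -0.001,  0.001,  0.001]), 'joint_torque': array([  0.   , -53.956,  -1.267, -15.888,   0.01 ,   0.001,   0.   ]), 'position': array([0.18 , 0.599, 0.231]), 'eef_rot': array([-0.   ,  0.145,  0.989,  0.   ]), 'contact_force': array([ 0.573, -0.635, -0.202]), 'moment': array([ 0.024, -0.033,  0.029]), 'grip_width': 0.08572452504404905}
```

View pics/scene0.png

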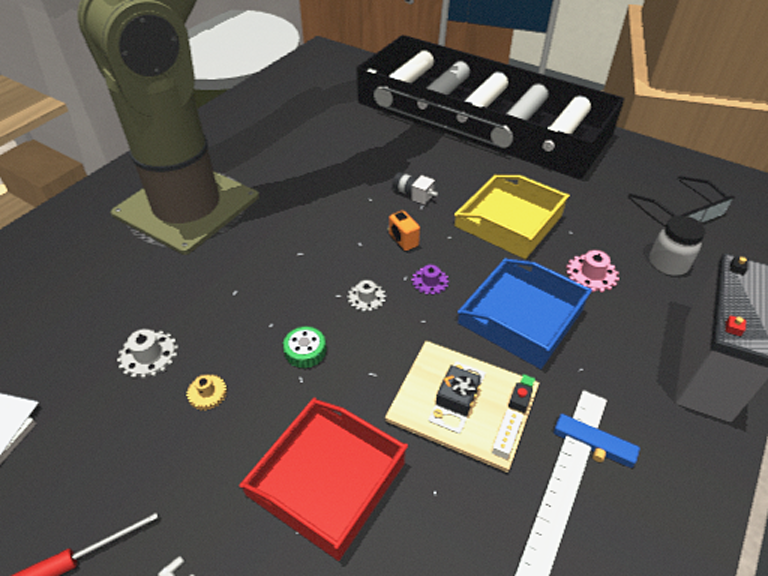

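View pics/top0.png

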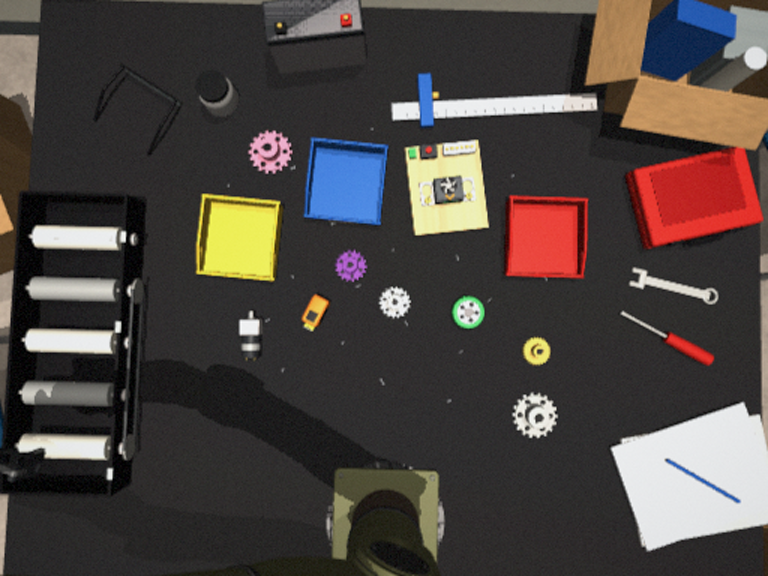

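The scene view shows the board at about (460,405), with the controller's arrow pointing towards the robot. Top view (512-px frame) candidates for the sprocket:
- small steel one at (263,200)
- large steel one at (357,274)
- purple one at (234,178)
- pink one at (180,99)

I choose the small steel one at (263,200). There is only one of each of the others: gear (357,234), gearmotor (168,224), controller about (298,127).

```bash
python3 - <<'E'
from h import *
np.set_printoptions(precision=4,suppress=True)
c=dict(np.load("top0.npz"));P=cloud(c);save(c,"crop1.png",(140,85,400,290),3)
im=c["image"].astype(int)
def near(x,y,r,z0,z1): return (np.hypot(P[...,0]-x,P[...,1]-y)<r)&(P[...,2]>z0)&(P[...,2]<z1)
def rect(m,n):
    q=P[m][:,:2].astype(np.float32)*1000; (cx,cy),(w,h),a=cv2.minAreaRect(q); print(n,m.sum(),np.round([cx,cy,w,h,a],1),"zmed",np.median(P[m][:,2]).round(4))
rect(near(.435,-.006,.05,.018,.05),"spr hub");rect(near(.435,-.006,.05,.002,.05),"spr all")
rect(near(.342,-.294,.05,.02,.05),"gear hub");rect(near(.342,-.294,.05,.003,.05),"gear all")
rect(near(.354,.277,.075,.008,.06),"motor all");rect(near(.354,.277,.075,.03,.06),"motor top")
m=near(.354,.277,.075,.03,.06);q=P[m][:,:2];d=q-q.mean(0);u=np.linalg.svd(d,full_matrices=0)[2][0];print("motor axis",np.degrees(np.arctan2(u[1],u[0])),q.mean(0))
rect(near(.667,-.105,.13,.012,.06),"board");rect(near(.655,-.105,.055,.035,.06),"ctrl case")
rect(near(.668,.097,.11,.02,.07),"blue");rect(near(.553,.312,.11,.02,.07),"yellow");rect(near(.569,-.303,.11,.02,.07),"red")
E
```

```text
spr hub 77 [431.2  -6.8  26.8  26.7   1.6] zmed 0.0272
spr all 311 [435.2  -8.6  93.8  84.7   1.7] zmed 0.0053
gear hub 59 [ 341.8 -291.4   20.8   23.6    2.6] zmed 0.03
gear all 293 [ 340.  -291.7   71.5   93.4   52.6] zmed 0.0096
motor all 373 [361.6 270.5  68.9 104.   55.5] zmed 0.0344
motor top 265 [352.4 276.6  73.4  36.8   1.6] zmed 0.0362
motor axis -178.81480230432842 [0.3573 0.2771]
board 2904 [ 666.5 -103.6  181.   247.7    7.8] zmed 0.0183
ctrl case 318 [ 657.4 -104.6   51.2   56.4    9.4] zmed 0.0477
blue 608 [667.9  99.  152.4 157.1  85.8] zmed 0.0434
yellow 686 [549.6 308.  154.6 156.3  86.1] zmed 0.0413
red 721 [ 568.1 -302.   153.4  156.8   90. ] zmed 0.0395
```

View pics/crop1.png

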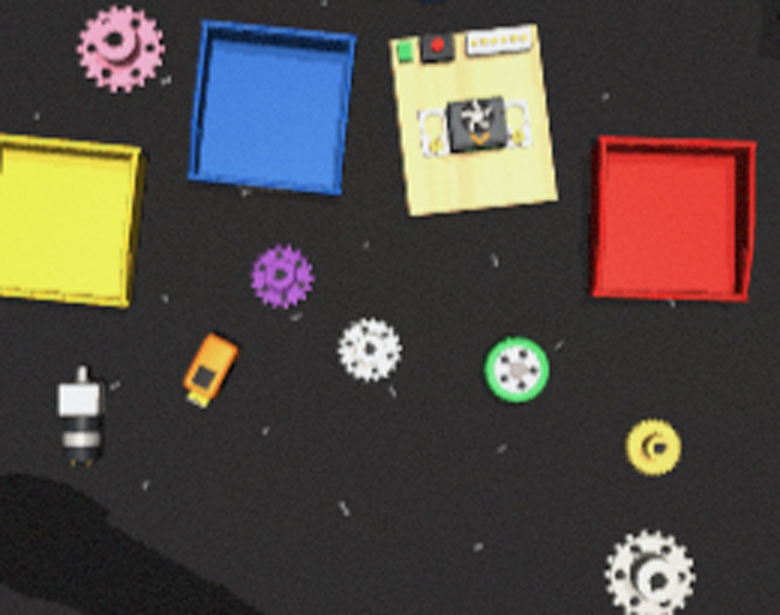

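Only one steel sprocket is the small one (crop 370,350). The arrow on the controller at (478,125) points to world −x, and the board yaw is about +7°. Gearmotor first: its axis is at about 1° and its origin near (0.352, 0.277). I will grip the gearbox at x≈0.369.

```bash
for i in 1 2 3; do python3 -m inch '[[[0,0,0.24],[0.5,-0.85,0],100],[[0,0,0.24],[0.5,-0.85,0],100],[[0,0,0.24],[0.5,-0.85,0],100],[[0,0,0.24],[0.5,-0.85,0],100],[[0,0,0.24],[0.5,-0.85,0],100]]'; done
```

```text
time: 1.52
position: [0.2428, 0.4914, 0.2314]
eef_rot: [0.0, 0.093, 0.996, 0.0]
contact_force: [0.9, 0.6, 0.5]
grip_width: 0.0852
time: 1.93
position: [0.3054, 0.3852, 0.2315]
eef_rot: [0.0, 0.041, 0.999, 0.0]
contact_force: [-0.1, 0.4, -0.2]
grip_width: 0.0854
time: 2.35
position: [0.3679, 0.2789, 0.2315]
eef_rot: [0.0, -0.012, 1.0, 0.0]
contact_force: [0.1, -1.0, 0.1]
grip_width: 0.0857
```

```bash
python3 -m inch '[[[0,0,0],[0,0,-1],100],[[0,0,0],[0,0,-1],100],[[0,0,0],[0,0,-1],100],[[0,0,0],[0,0,-1],100],[[0,0,0],[0,0,-1],100]]'
python3 -m inch '[[[0,0,0],[0,-0.08,-1],100],[[0,0,0],[0,0,-1],100],[[0,0,0],[0,0,-0.8],100],[[0,0,0],[0,0,-0.7],100],[[0,0,0],[0,0,-0.42],100]]'
for i in 1 2 ; do python3 -m inch '[[[0,0,0],[0,0,0],0],[[0,0,0],[0,0,0],0],[[0,0,0],[0,0,0],0],[[0,0,0],[0,0,0],0],[[0,0,0],[0,0,0],0]]'; done
```

```text
time: 2.77
position: [0.3677, 0.2801, 0.1055]
eef_rot: [0.0, -0.011, 1.0, 0.001]
contact_force: [-0.4, 0.1, -0.0]
grip_width: 0.0855
time: 3.18
position: [0.3675, 0.2782, 0.0073]
eef_rot: [-0.002, -0.011, 1.0, -0.002]
contact_force: [0.6, 1.7, -0.7]
grip_width: 0.0855
time: 3.6
position: [0.3687, 0.2785, 0.0103]
eef_rot: [-0.0, -0.011, 1.0, -0.0]
contact_force: [-0.1, -0.7, 3.5]
grip_width: 0.037
time: 4.02
position: [0.3687, 0.2785, 0.0103]
eef_rot: [-0.0, -0.011, 1.0, -0.0]
contact_force: [1.0, -0.8, 8.0]
grip_width: 0.0371
```

```bash
python3 -m inch '[[[0,0,0],[0,0,0.5],0],[[0,0,0],[0,0,1],0],[[0,0,0],[0,0,1],0],[[0,0,0],[0,0,1],0],[[0,0,0],[0,0,1],0]]'
for i in 1 2 3 4 5; do python3 -m inch '[[[0,0,0],[0.335,-0.929,0.05],0],[[0,0,0],[0.335,-0.929,0.05],0],[[0,0,0],[0.335,-0.929,0],0],[[0,0,0],[0.335,-0.929,0],0],[[0,0,0],[0.335,-0.929,0],0]]'; done
```

```text
time: 4.43
position: [0.3678, 0.2781, 0.123]
eef_rot: [-0.001, -0.011, 1.0, -0.001]
contact_force: [0.1, 0.0, -4.7]
grip_width: 0.0373
time: 4.85
position: [0.4101, 0.1611, 0.1245]
eef_rot: [-0.001, -0.011, 1.0, -0.0]
contact_force: [-0.3, -0.7, -3.3]
grip_width: 0.0371
time: 5.27
position: [0.4519, 0.0449, 0.1269]
eef_rot: [-0.001, -0.011, 1.0, -0.0]
contact_force: [0.4, 0.5, -3.9]
grip_width: 0.0369
time: 5.68
position: [0.4934, -0.0713, 0.1293]
eef_rot: [-0.001, -0.011, 1.0, -0.0]
contact_force: [0.3, 0.5, -3.1]
grip_width: 0.0367
time: 6.1
position: [0.535, -0.1874, 0.1316]
eef_rot: [-0.001, -0.011, 1.0, -0.0]
contact_force: [0.3, 0.4, -4.2]
grip_width: 0.0368
time: 6.52
position: [0.5767, -0.3033, 0.1339]
eef_rot: [-0.002, -0.011, 1.0, -0.0]
contact_force: [0.1, 0.8, -3.4]
grip_width: 0.0372
```

```bash
python3 -m inch '[[[0,0,0],[0,0,-1],0],[[0,0,0],[0,0,-1],0],[[0,0,0],[0,0,-1],0],[[0,0,0],[0,0,-1],0],[[0,0,0],[0,0,-0.45],0]]'
python3 -m inch '[[[0,0,0],[0,0,-0.15],0],[[0,0,0],[0,0,-0.1],0],[[0,0,0],[0,0,-0.05],0],[[0,0,0],[0,0,0],0],[[0,0,0],[0,0,0],0]]'
```

```text
time: 6.93
position: [0.5744, -0.3014, 0.0193]
eef_rot: [-0.004, -0.011, 1.0, 0.001]
contact_force: [-0.9, 0.2, -3.4]
grip_width: 0.037
time: 7.35
position: [0.5785, -0.3024, 0.0168]
eef_rot: [0.0, -0.011, 1.0, -0.001]
contact_force: [0.2, -0.5, -3.6]
grip_width: 0.037
```

```bash
python3 -m inch '[[[0,0,0],[0,0,-0.04],0],[[0,0,0],[0,0,-0.04],0],[[0,0,0],[0,0,0],0],[[0,0,0],[0,0,0],0],[[0,0,0],[0,0,0],0]]'
python3 -m inch '[[[0,0,0],[0,0,0],50],[[0,0,0],[0,0,0],60],[[0,0,0],[0,0,0],70],[[0,0,0],[0,0,0],80],[[0,0,0],[0,0,0],80]]'
python3 -m inch '[[[0,0,0],[0,0,0.3],80],[[0,0,0],[0,0,0.9],80],[[0,0,0],[0,0,1],80],[[0,0,0],[0,0,1],80],[[0,0,0],[0,0,1],80]]'
python3 - <<'E'
from h import *
s=get_state();print(s["position"],s["grip_width"])
E
```

```text
time: 7.77
position: [0.5782, -0.3024, 0.0144]
eef_rot: [-0.0, -0.011, 1.0, -0.001]
contact_force: [-0.4, 0.0, 5.1]
grip_width: 0.0367
time: 8.18
position: [0.5775, -0.3021, 0.0132]
eef_rot: [-0.001, -0.011, 1.0, -0.0]
contact_force: [0.6, 1.0, -0.7]
grip_width: 0.068
time: 8.6
position: [0.5774, -0.3019, 0.1199]
eef_rot: [-0.001, -0.011, 1.0, -0.0]
contact_force: [1.5, -0.2, 0.5]
grip_width: 0.0683
[ 0.57743385 -0.30193823  0.11994441] 0.06828115707022848
```

```bash
for i in 1 2; do python3 -m inch '[[[0,0,0],[-0.942,0.038,0],80],[[0,0,0],[-0.942,0.038,0],80],[[0,0,0],[-0.942,0.038,0],80],[[0,0,0],[-0.942,0.038,0],80],[[0,0,0],[-0.942,0.038,0],80]]'; done
python3 -m inch '[[[0,0,0],[0,0,-0.8],80],[[0,0,0],[0,0,-1],70],[[0,0,0],[0,0,-0.8],60],[[0,0,0],[0,0,-0.2],60],[[0,0,0],[0,0,0],60]]'
python3 - <<'E'
from h import *
np.set_printoptions(precision=4,suppress=True)
print(get_state()["position"])
c=capture("scene");save(c,"s1.png",(90,180,330,360),3)
P=cloud(c);print(pix(c,[.342,-.292,.032]),pix(c,[.342,-.292,.0]))
E
```

```text
time: 9.02
position: [0.4588, -0.2974, 0.1191]
eef_rot: [-0.001, -0.011, 1.0, -0.001]
contact_force: [-0.6, -0.1, -0.6]
grip_width: 0.0683
time: 9.43
position: [0.3413, -0.2926, 0.1191]
eef_rot: [-0.0, -0.011, 1.0, -0.001]
contact_force: [-0.1, -0.1, -0.1]
grip_width: 0.0684
time: 9.85
position: [0.3419, -0.2922, 0.0478]
eef_rot: [-0.002, -0.012, 1.0, -0.0]
contact_force: [0.2, -0.5, -0.0]
grip_width: 0.0512
[ 0.3419 -0.2922  0.0478]
[136. 253.] [139. 261.]
```

View pics/s1.png

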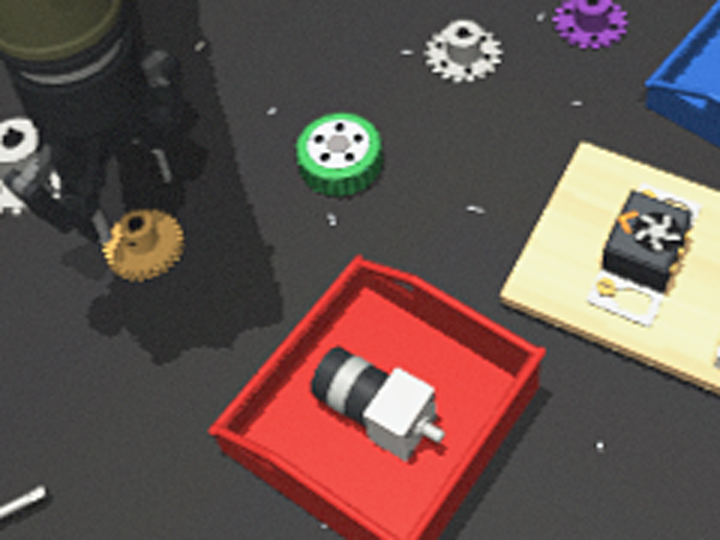

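The gearmotor lies flat in the red bin (crop 385,400). The fingers straddle the gear hub at (135,222), as the projection predicted.

```bash
python3 -m inch '[[[0,0,0],[0,0,-0.6],60],[[0,0,0],[0,0,-0.5],60],[[0,0,0],[0,0,-0.25],60],[[0,0,0],[0,0,0],60],[[0,0,0],[0,0,0],40]]'
for i in 1 2; do python3 -m inch '[[[0,0,0],[0,0,0],0],[[0,0,0],[0,0,0],0],[[0,0,0],[0,0,0],0],[[0,0,0],[0,0,0],0],[[0,0,0],[0,0,0],0]]'; done
python3 -m inch '[[[0,0,0],[0,0,0.3],0],[[0,0,0],[0,0,0.8],0],[[0,0,0],[0,0,1],0],[[0,0,0],[0,0,1],0],[[0,0,0],[0,0,1],0]]'
```

```text
time: 10.32
position: [0.343, -0.2933, 0.0159]
eef_rot: [-0.0, -0.011, 1.0, -0.001]
contact_force: [0.7, -0.8, 0.6]
grip_width: 0.0404
time: 10.73
position: [0.3429, -0.2933, 0.0163]
eef_rot: [-0.0, -0.011, 1.0, -0.001]
contact_force: [-0.0, 0.1, 5.1]
grip_width: 0.0219
time: 11.15
position: [0.3429, -0.2933, 0.0163]
eef_rot: [-0.0, -0.011, 1.0, -0.001]
contact_force: [-0.4, 0.0, 5.7]
grip_width: 0.022
time: 11.57
position: [0.3414, -0.2927, 0.1193]
eef_rot: [-0.002, -0.011, 1.0, 0.0]
contact_force: [0.1, -1.2, -2.9]
grip_width: 0.0216
```

```bash
for i in 1 2 3 4 5 6; do python3 -m inch '[[[0,0,0],[0.325,0.85,0],0],[[0,0,0],[0.325,0.85,0],0],[[0,0,0],[0.325,0.85,0],0],[[0,0,0],[0.325,0.85,0],0],[[0,0,0],[0.325,0.85,0],0]]'|grep -v eef; done
```

```text
time: 11.98
position: [0.3827, -0.186, 0.1182]
contact_force: [0.7, 0.5, -1.9]
grip_width: 0.0215
time: 12.4
position: [0.4234, -0.0796, 0.1181]
contact_force: [-0.5, -0.5, -3.5]
grip_width: 0.0213
time: 12.82
position: [0.464, 0.0266, 0.1181]
contact_force: [0.1, -0.6, -3.0]
grip_width: 0.0221
time: 13.23
position: [0.5045, 0.1326, 0.1181]
contact_force: [0.6, -0.5, -2.5]
grip_width: 0.0214
time: 13.65
position: [0.545, 0.2386, 0.118]
contact_force: [0.3, -0.6, -2.8]
grip_width: 0.0218
time: 14.07
position: [0.5856, 0.3447, 0.1178]
contact_force: [0.2, 1.0, -2.7]
grip_width: 0.0218
```

```bash
python3 -m inch '[[[0,0,0],[0,0,-0.8],0],[[0,0,0],[0,0,-1],0],[[0,0,0],[0,0,-1],0],[[0,0,0],[0,0,-0.6],0],[[0,0,0],[0,0,-0.3],0]]'
python3 -m inch '[[[0,0,0],[0,0,-0.1],0],[[0,0,0],[0,0,-0.05],0],[[0,0,0],[0,0,-0.05],0],[[0,0,0],[0,0,0],0],[[0,0,0],[0,0,0],0]]'
```

```text
time: 14.48
position: [0.5844, 0.3427, 0.0226]
eef_rot: [-0.003, -0.011, 1.0, -0.002]
contact_force: [-0.6, -1.3, -1.9]
grip_width: 0.0214
time: 14.9
position: [0.5867, 0.345, 0.0212]
eef_rot: [-0.0, -0.011, 1.0, 0.0]
contact_force: [-0.5, 0.5, -3.2]
grip_width: 0.0218
```

```bash
python3 -m inch '[[[0,0,0],[0,0,-0.05],0],[[0,0,0],[0,0,-0.03],0],[[0,0,0],[0,0,0],0],[[0,0,0],[0,0,0],0],[[0,0,0],[0,0,0],0]]'
python3 -m inch '[[[0,0,0],[0,0,0],40],[[0,0,0],[0,0,0],45],[[0,0,0],[0,0,0],45],[[0,0,0],[0,0,0],45],[[0,0,0],[0,0,0.2],45]]'
python3 -m inch '[[[0,0,0],[0,0,0.6],45],[[0,0,0],[0,0,1],45],[[0,0,0],[0,0,1],45],[[0,0,0],[0,0,1],50],[[0,0,0],[0,0,0.4],60]]'
for i in 1 2 3; do python3 -m inch '[[[0,0,0],[-0.41,-0.937,0],70],[[0,0,0],[-0.41,-0.937,0],70],[[0,0,0],[-0.41,-0.937,0],70],[[0,0,0],[-0.41,-0.937,0],70],[[0,0,0],[-0.41,-0.937,0],70]]'|grep -v eef; done
python3 - <<'E'
from h import *
np.set_printoptions(precision=4,suppress=True)
print(get_state()["position"])
c=capture("scene");save(c,"s2.png",(190,90,430,270),3);P=cloud(c)
for q in("yellow_bin","gear","sprocket"):
    for d in tip_of(q,"scene"): print(q,np.array(d["location"]),d["confidence"])
E
```

```text
time: 15.32
position: [0.5868, 0.3451, 0.0204]
eef_rot: [-0.0, -0.011, 1.0, 0.0]
contact_force: [-2.3, -0.9, 8.3]
grip_width: 0.0215
time: 15.73
position: [0.5863, 0.3418, 0.0224]
eef_rot: [-0.002, -0.011, 1.0, -0.002]
contact_force: [-0.6, -4.1, -3.3]
grip_width: 0.0383
time: 16.15
position: [0.5877, 0.348, 0.1287]
eef_rot: [0.002, -0.012, 1.0, 0.003]
contact_force: [1.6, 0.5, 0.4]
grip_width: 0.051
time: 16.57
position: [0.5345, 0.2275, 0.124]
contact_force: [-0.8, -0.1, -0.2]
grip_width: 0.0599
time: 16.98
position: [0.4836, 0.1104, 0.1239]
contact_force: [-0.3, -0.1, -0.0]
grip_width: 0.0598
time: 17.4
position: [0.4327, -0.0068, 0.1238]
contact_force: [-0.1, -1.3, -0.1]
grip_width: 0.0597
[ 0.4327 -0.0068  0.1238]
yellow_bin [0.5549 0.308  0.    ] 0.89
yellow_bin [ 0.561  -0.3032 -0.0001] 0.27
gear [0.587  0.3424 0.0049] 0.61
sprocket [ 0.4302 -0.0044  0.0023] 0.83
sprocket [ 0.2152 -0.2905  0.0004] 0.69
sprocket [ 0.7396  0.2569 -0.0018] 0.61
sprocket [0.5045 0.0826 0.001 ] 0.58
```

View pics/s2.png

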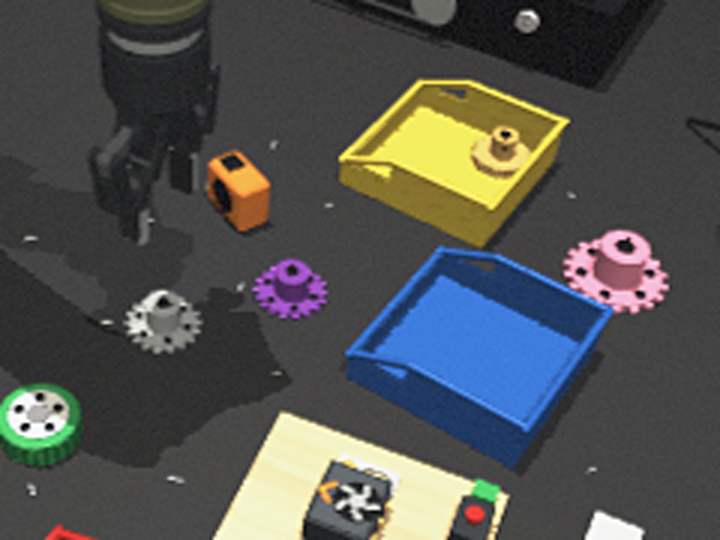

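The gear lies flat in the back-left corner of the yellow bin (crop 500,150), and the hand is above the small steel sprocket (163,320).

```bash
python3 -m inch '[[[0,0,0],[-0.03,0.03,-0.8],65],[[0,0,0],[0,0,-1],65],[[0,0,0],[0,0,-1],65],[[0,0,0],[0,0,-0.8],65],[[0,0,0],[0,0,-0.4],65]]'
python3 -m inch '[[[0,0,0],[0,0,-0.25],65],[[0,0,0],[0,0,-0.12],65],[[0,0,0],[0,0,-0.1],65],[[0,0,0],[0,0,0],65],[[0,0,0],[0,0,0],40]]'
for i in 1 2; do python3 -m inch '[[[0,0,0],[0,0,0],0],[[0,0,0],[0,0,0],0],[[0,0,0],[0,0,0],0],[[0,0,0],[0,0,0],0],[[0,0,0],[0,0,0],0]]'; done
python3 -m inch '[[[0,0,0],[0,0,0.3],0],[[0,0,0],[0,0,0.8],0],[[0,0,0],[0,0,1],0],[[0,0,0],[0,0,1],0],[[0,0,0],[0,0,1],0]]'
```

```text
time: 18.02
position: [0.4345, -0.0037, 0.0296]
eef_rot: [-0.001, -0.013, 1.0, -0.0]
contact_force: [0.3, -0.5, 0.3]
grip_width: 0.0553
time: 18.43
position: [0.4352, -0.005, 0.0222]
eef_rot: [-0.0, -0.012, 1.0, -0.0]
contact_force: [-1.2, -0.0, 0.3]
grip_width: 0.0448
time: 18.85
position: [0.4349, -0.0059, 0.0228]
eef_rot: [0.0, -0.011, 1.0, -0.001]
contact_force: [0.7, 0.7, 5.7]
grip_width: 0.0262
time: 19.27
position: [0.4349, -0.0059, 0.0228]
eef_rot: [0.0, -0.011, 1.0, -0.001]
contact_force: [0.5, 2.0, 6.2]
grip_width: 0.0263
time: 19.68
position: [0.4354, -0.0075, 0.1105]
eef_rot: [0.001, -0.011, 1.0, -0.002]
contact_force: [1.6, -0.3, -2.1]
grip_width: 0.0263
```

```bash
python3 - <<'E'
from h import *
c=capture("scene");save(c,"s3.png",(200,110,330,230),5)
print(get_state()["position"],get_state()["joint_positions"].round(2))
E
```

```text
[ 0.43734734 -0.00725082  0.11397189] [ 0.23  0.72 -0.51  2.22  0.93  0.42  0.54]
```

View pics/s3.png

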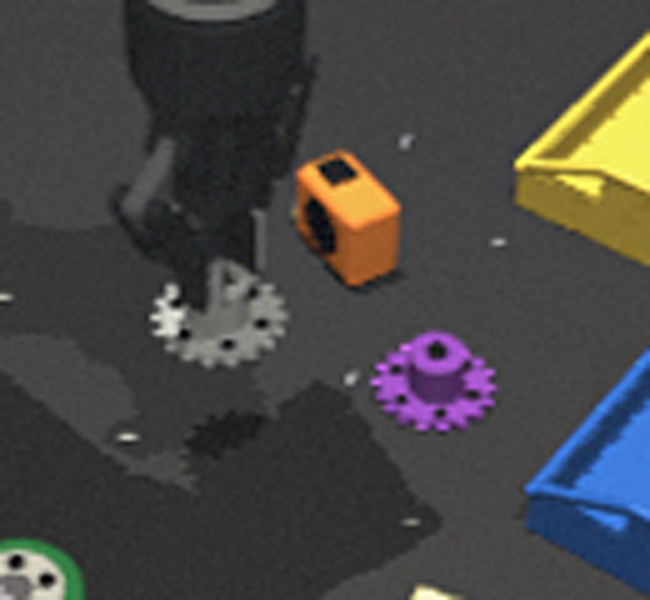

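The sprocket is held level (crop 220,315). On to the yellow bin's front-right corner.

```bash
for i in 1 2 3; do python3 -m inch '[[[0,0,0],[0.223,0.766,0],0],[[0,0,0],[0.223,0.766,0],0],[[0,0,0],[0.223,0.766,0],0],[[0,0,0],[0.223,0.766,0],0],[[0,0,0],[0.223,0.766,0],0]]'|grep -v eef; done
python3 -m inch '[[[0,0,0],[0,0,-0.7],0],[[0,0,0],[0,0,-0.9],0],[[0,0,0],[0,0,-0.8],0],[[0,0,0],[0,0,-0.5],0],[[0,0,0],[0,0,-0.2],0]]'
python3 -m inch '[[[0,0,0],[0,0,-0.1],0],[[0,0,0],[0,0,0],0],[[0,0,0],[0,0,0],0],[[0,0,0],[0,0,0],0],[[0,0,0],[0,0,0],0]]'
```

```text
time: 20.15
position: [0.4642, 0.089, 0.1095]
contact_force: [-0.7, 0.4, -2.5]
grip_width: 0.0263
time: 20.57
position: [0.4919, 0.1847, 0.1093]
contact_force: [0.3, -0.3, -1.2]
grip_width: 0.0258
time: 20.98
position: [0.5198, 0.2803, 0.1091]
contact_force: [0.5, 0.5, -1.6]
grip_width: 0.0259
time: 21.4
position: [0.5186, 0.2786, 0.0299]
eef_rot: [0.001, -0.011, 1.0, -0.004]
contact_force: [-0.1, -1.2, -1.9]
grip_width: 0.0264
time: 21.82
position: [0.5204, 0.2799, 0.0306]
eef_rot: [0.003, -0.01, 1.0, -0.002]
contact_force: [-0.4, -0.1, -1.1]
grip_width: 0.026
```

```bash
python3 -m inch '[[[0,0,0],[0,0,-0.06],0],[[0,0,0],[0,0,-0.06],0],[[0,0,0],[0,0,0],0],[[0,0,0],[0,0,0],0],[[0,0,0],[0,0,0],0]]'
python3 -m inch '[[[0,0,0],[0,0,-0.04],0],[[0,0,0],[0,0,0],0],[[0,0,0],[0,0,0],0],[[0,0,0],[0,0,0],0],[[0,0,0],[0,0,0],0]]'
```

```text
time: 22.23
position: [0.5203, 0.2796, 0.027]
eef_rot: [0.002, -0.01, 1.0, -0.002]
contact_force: [0.3, -1.3, 2.5]
grip_width: 0.0262
time: 22.65
position: [0.5203, 0.2796, 0.0269]
eef_rot: [0.003, -0.01, 1.0, -0.003]
contact_force: [-0.6, -1.1, 9.7]
grip_width: 0.026
```

```bash
python3 -m inch '[[[0,0,0],[0,0,0],40],[[0,0,0],[0,0,0],50],[[0,0,0],[0,0,0],50],[[0,0,0],[0,0,0],50],[[0,0,0],[0,0,0],50]]'
python3 -m inch '[[[0,0,0],[0,0,0.5],50],[[0,0,0],[0,0,0.9],50],[[0,0,0],[0,0,1],50],[[0,0,0],[0,0,1],60],[[0,0,0],[0,0,0.8],80]]'
for i in 1 2 3 4; do python3 -m inch '[[[0,0,-0.84],[0.2735,-0.769,0],100],[[0,0,-0.84],[0.2735,-0.769,0],100],[[0,0,-0.84],[0.2735,-0.769,0],100],[[0,0,-0.84],[0.2735,-0.769,0],100],[[0,0,-0.84],[0.2735,-0.769,0],100]]'; done
python3 - <<'E'
from h import *
s=get_state();print(s["position"],s["eef_rot"],s["joint_positions"].round(2))
E
```

```text
time: 23.07
position: [0.5197, 0.2796, 0.0254]
eef_rot: [0.002, -0.011, 1.0, -0.003]
contact_force: [-0.8, 0.4, -0.2]
grip_width: 0.0427
time: 23.48
position: [0.5201, 0.2801, 0.1333]
eef_rot: [0.003, -0.011, 1.0, -0.002]
contact_force: [0.2, 1.7, -0.2]
grip_width: 0.0616
time: 23.9
position: [0.5543, 0.1826, 0.1317]
eef_rot: [0.002, 0.173, 0.985, -0.003]
contact_force: [-0.7, -0.0, -1.1]
grip_width: 0.0854
time: 24.32
position: [0.5885, 0.0865, 0.1315]
eef_rot: [0.001, 0.35, 0.937, -0.003]
contact_force: [0.8, 0.5, -0.6]
grip_width: 0.0853
time: 24.73
position: [0.623, -0.0107, 0.1307]
eef_rot: [0.0, 0.516, 0.856, -0.003]
contact_force: [0.1, -0.4, 0.2]
grip_width: 0.0857
time: 25.15
position: [0.6571, -0.1069, 0.1306]
eef_rot: [-0.0, 0.664, 0.748, -0.003]
contact_force: [0.2, -0.3, 0.1]
grip_width: 0.0854
[ 0.65708186 -0.10687101  0.13060646] [-3.49666495e-04  6.63883619e-01  7.47829262e-01 -3.13253619e-03] [ 0.25  0.87 -0.31  1.51  0.33  0.81 -0.07]
```

```bash
python3 -m inch '[[[0,0,0],[0,0.07,-0.7],100],[[0,0,0],[0,0,-0.8],100],[[0,0,0],[0,0,-0.7],100],[[0,0,0],[0,0,-0.5],100],[[0,0,0],[0,0,-0.1],100]]'
python3 - <<'E'
from h import *
c=capture("scene");save(c,"s4.png",(240,190,400,310),5);s=get_state()
print(s["position"],pix(c,s["position"]))
c=capture("top");save(c,"t4.png",(260,80,340,170),6)
E
```

```text
time: 25.57
position: [0.655, -0.1038, 0.058]
eef_rot: [-0.002, 0.662, 0.75, -0.005]
contact_force: [-0.5, 0.1, 0.2]
grip_width: 0.0855
[ 0.65556672 -0.10360422  0.05887413] [307. 251.]
```

View pics/s4.png

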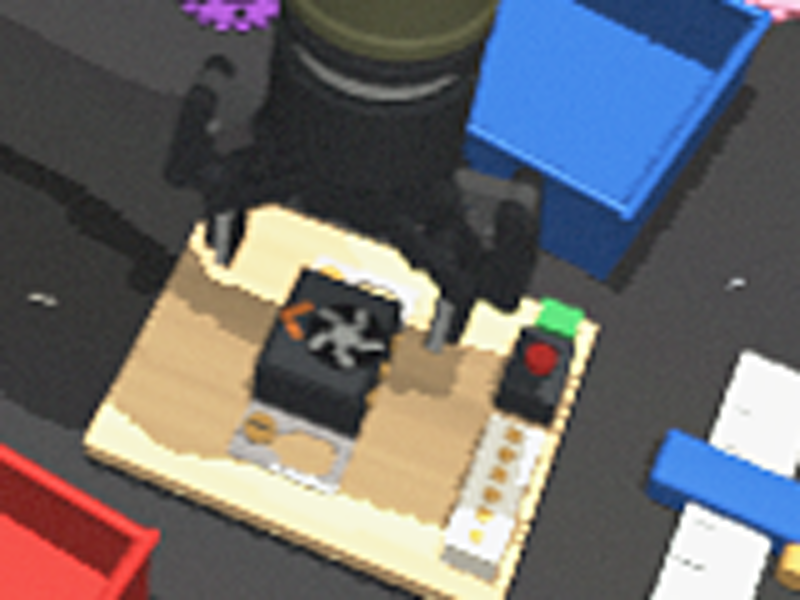

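The fingers straddle the case along x (crop 225,250 and 440,325), with the arrow towards −x (295,320).

```bash
python3 -m inch '[[[0,0,0],[0,0,-0.5],100],[[0,0,0],[0,0,-0.5],100],[[0,0,0],[0,0,-0.3],100],[[0,0,0],[0,0,-0.13],90],[[0,0,0],[0,0,0],80]]'
for i in 1 2; do python3 -m inch '[[[0,0,0],[0,0,0],0],[[0,0,0],[0,0,0],0],[[0,0,0],[0,0,0],0],[[0,0,0],[0,0,0],0],[[0,0,0],[0,0,0],0]]'; done
```

```text
time: 26.08
position: [0.6557, -0.1031, 0.0236]
eef_rot: [-0.001, 0.661, 0.75, -0.004]
contact_force: [0.3, -0.4, 0.3]
grip_width: 0.0686
time: 26.5
position: [0.6573, -0.1031, 0.0257]
eef_rot: [0.0, 0.661, 0.75, -0.003]
contact_force: [0.3, 0.0, 3.2]
grip_width: 0.0466
time: 26.92
position: [0.6573, -0.1031, 0.0257]
eef_rot: [0.0, 0.661, 0.75, -0.003]
contact_force: [-0.0, -0.3, 5.3]
grip_width: 0.0468
```

```bash
python3 -m inch '[[[0,0,0],[-0.17,-0.021,0.03],0],[[0,0,0],[-0.17,-0.021,0],0],[[0,0,0],[-0.17,-0.021,0],0],[[0,0,0],[-0.17,-0.021,0],0],[[0,0,0],[-0.17,-0.021,0],0]]'
python3 -m inch '[[[0,0,0],[0,0,0],0],[[0,0,0],[0,0,0],0],[[0,0,0],[0,0,0],0],[[0,0,0],[0,0,0],0],[[0,0,0],[0,0,0],0]]'
```

```text
time: 27.33
position: [0.6352, -0.1058, 0.0257]
eef_rot: [-0.0, 0.661, 0.75, -0.003]
contact_force: [1.5, 0.9, -0.2]
grip_width: 0.0466
time: 27.75
position: [0.6342, -0.106, 0.0257]
eef_rot: [-0.001, 0.661, 0.75, -0.004]
contact_force: [-2.5, -0.3, 5.1]
grip_width: 0.047
```

Slid 23 mm, inside the 16..26 window. Lifting slowly and watching the force.

```bash
python3 -m inch '[[[0,0,0],[0.03,0,0.06],0],[[0,0,0],[0,0,0.06],0],[[0,0,0],[0,0,0.06],0],[[0,0,0],[0,0,0.06],0],[[0,0,0],[0,0,0],0]]'
python3 -m inch '[[[0,0,0],[0,0,0.06],0],[[0,0,0],[0,0,0.06],0],[[0,0,0],[0,0,0.06],0],[[0,0,0],[0,0,0],0],[[0,0,0],[0,0,0],0]]'
python3 - <<'E'
from h import *
c=capture("scene");save(c,"s5.png",(240,190,400,310),5)
E
```

```text
time: 28.17
position: [0.6362, -0.1058, 0.0317]
eef_rot: [-0.0, 0.661, 0.75, -0.003]
contact_force: [0.6, 0.0, -2.1]
grip_width: 0.0471
time: 28.58
position: [0.6362, -0.1058, 0.0363]
eef_rot: [-0.0, 0.661, 0.75, -0.003]
contact_force: [0.0, -0.6, -1.3]
grip_width: 0.0467
```

View pics/s5.png

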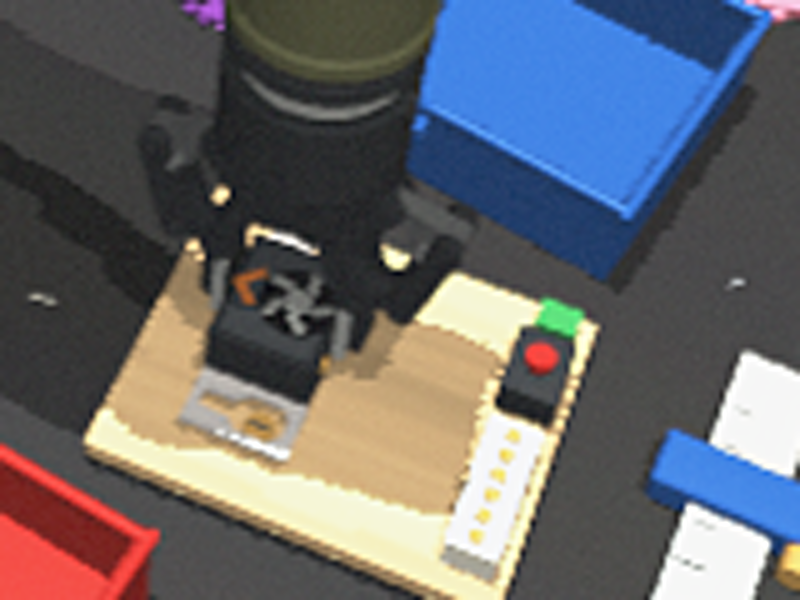

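The controller is off the studs: the head stands in the wide end at (265,425) and only its weight shows. Moving it to the blue bin.

```bash
python3 -m inch '[[[0,0,0],[0,0,0.4],0],[[0,0,0],[0,0,0.7],0],[[0,0,0],[0,0,0.9],0],[[0,0,0],[0,0,0.9],0],[[0,0,0],[0,0,0.7],0]]'
for i in 1 2; do python3 -m inch '[[[0,0,-0.22],[0.127,0.815,0],0],[[0,0,-0.22],[0.127,0.815,0],0],[[0,0,-0.22],[0.127,0.815,0],0],[[0,0,-0.22],[0.127,0.815,0],0],[[0,0,-0.22],[0.127,0.815,0],0]]'; done
python3 -m inch '[[[0,0,0],[0,0,-0.7],0],[[0,0,0],[0,0,-0.9],0],[[0,0,0],[0,0,-0.7],0],[[0,0,0],[0,0,-0.3],0],[[0,0,0],[0,0,0],0]]'
```

```text
time: 29.05
position: [0.6367, -0.1058, 0.1286]
eef_rot: [0.0, 0.661, 0.75, -0.003]
contact_force: [0.8, -0.2, -2.2]
grip_width: 0.0466
time: 29.47
position: [0.652, -0.0029, 0.127]
eef_rot: [-0.0, 0.697, 0.717, -0.003]
contact_force: [-0.8, -0.3, -3.0]
grip_width: 0.0466
time: 29.88
position: [0.6678, 0.0991, 0.1269]
eef_rot: [-0.001, 0.73, 0.683, -0.003]
contact_force: [1.1, 0.3, -2.4]
grip_width: 0.0469
time: 30.3
position: [0.6662, 0.0976, 0.0595]
eef_rot: [-0.002, 0.73, 0.683, -0.005]
contact_force: [0.8, 0.1, -1.7]
grip_width: 0.0466
```

```bash
python3 -m inch '[[[0,0,0],[0,0,-0.5],0],[[0,0,0],[0,0,-0.6],0],[[0,0,0],[0,0,-0.4],0],[[0,0,0],[0,0,-0.2],0],[[0,0,0],[0,0,-0.1],0]]'
python3 -m inch '[[[0,0,0],[0,0,-0.05],0],[[0,0,0],[0,0,-0.04],0],[[0,0,0],[0,0,0],0],[[0,0,0],[0,0,0],0],[[0,0,0],[0,0,0],0]]'
```

```text
time: 30.72
position: [0.667, 0.0977, 0.0148]
eef_rot: [-0.001, 0.73, 0.683, -0.004]
contact_force: [-0.2, 0.0, -2.4]
grip_width: 0.0465
time: 31.13
position: [0.6683, 0.098, 0.0144]
eef_rot: [-0.0, 0.73, 0.683, -0.003]
contact_force: [-0.6, 0.4, -2.5]
grip_width: 0.0474
```

```bash
python3 -m inch '[[[0,0,0],[0,0,-0.06],0],[[0,0,0],[0,0,-0.06],0],[[0,0,0],[0,0,0],0],[[0,0,0],[0,0,0],0],[[0,0,0],[0,0,0],0]]'
```

```text
time: 31.55
position: [0.6682, 0.098, 0.0117]
eef_rot: [-0.0, 0.73, 0.683, -0.003]
contact_force: [-3.0, -0.2, 6.3]
grip_width: 0.0466
```

Landed at the predicted height (0.0117). Releasing, retreating and checking.

```bash
python3 -m inch '[[[0,0,0],[0,0,0],60],[[0,0,0],[0,0,0],70],[[0,0,0],[0,0,0],80],[[0,0,0],[0,0,0],80],[[0,0,0],[0,0,0],80]]'
python3 -m inch '[[[0,0,0],[0,0,0.3],80],[[0,0,0],[0,0,0.8],80],[[0,0,0],[0,0,1],80],[[0,0,0],[0,0,1],80],[[0,0,0],[0,0,1],80]]'
for i in 1 2; do python3 -m inch '[[[0,0,0],[-0.6,-0.6,0.6],80],[[0,0,0],[-0.6,-0.6,0.6],80],[[0,0,0],[-0.6,-0.6,0.6],80],[[0,0,0],[-0.6,-0.6,0.6],80],[[0,0,0],[-0.6,-0.6,0.6],80]]'; done
python3 - <<'E'
from h import *
np.set_printoptions(precision=3,suppress=True)
for cam in("scene","top"):
    c=capture(cam)
    save(c,cam+"_end.png")
    for q in["controller","sprocket","gear","gearmotor","blue_bin","yellow_bin","red_bin","wheel","tape"]:
        for d in tip_of(q,cam): print(cam,q,np.array(d["location"]),round(d["confidence"],2))
E
```

```text
time: 31.97
position: [0.6679, 0.098, 0.0107]
eef_rot: [-0.001, 0.73, 0.683, -0.003]
contact_force: [0.3, 0.3, 0.5]
grip_width: 0.0685
time: 32.38
position: [0.6678, 0.0979, 0.1149]
eef_rot: [-0.001, 0.73, 0.683, -0.003]
contact_force: [-0.2, 0.0, 0.3]
grip_width: 0.0681
time: 32.8
position: [0.5921, 0.0222, 0.1897]
eef_rot: [-0.0, 0.73, 0.683, -0.003]
contact_force: [1.1, -0.2, 1.0]
grip_width: 0.0683
time: 33.22
position: [0.517, -0.0528, 0.2647]
eef_rot: [-0.0, 0.73, 0.683, -0.003]
contact_force: [0.4, -0.4, -0.1]
grip_width: 0.0684
scene controller [0.666 0.097 0.007] 0.88
scene sprocket [ 0.213 -0.294 -0.001] 0.96
scene sprocket [0.502 0.085 0.003] 0.6
scene sprocket [0.737 0.253 0.001] 0.57
scene sprocket [0.515 0.283 0.005] 0.41
scene sprocket [ 0.415 -0.154  0.001] 0.36
scene gear [0.588 0.342 0.004] 0.48
scene gearmotor [ 0.566 -0.306  0.001] 0.69
scene gearmotor [ 0.565 -0.303 -0.   ] 0.63
scene blue_bin [0.666 0.095 0.   ] 0.76
scene yellow_bin [0.553 0.305 0.001] 0.93
scene red_bin [ 0.565 -0.307 -0.   ] 0.83
scene wheel [ 0.419 -0.153 -0.002] 0.76
scene tape [0.411 0.147 0.002] 0.7
top controller [0.668 0.091 0.005] 0.86
top sprocket [0.737 0.257 0.003] 0.96
top sprocket [0.52  0.28  0.002] 0.82
top sprocket [ 0.503  0.084 -0.003] 0.72
top sprocket [ 0.219 -0.295  0.   ] 0.49
top sprocket [ 0.562 -0.305  0.004] 0.37
top gear [0.587 0.346 0.005] 0.61
top gear [ 0.554  0.312 -0.004] 0.18
top gearmotor [ 0.563 -0.302  0.   ] 0.79
top blue_bin [0.671 0.095 0.003] 0.77
top blue_bin [0.523 0.278 0.002] 0.56
top yellow_bin [ 0.554  0.313 -0.001] 0.94
top red_bin [ 0.572 -0.301 -0.   ] 0.97
top tape [ 0.409  0.147 -0.   ] 0.82
```

View pics/scene_end.png

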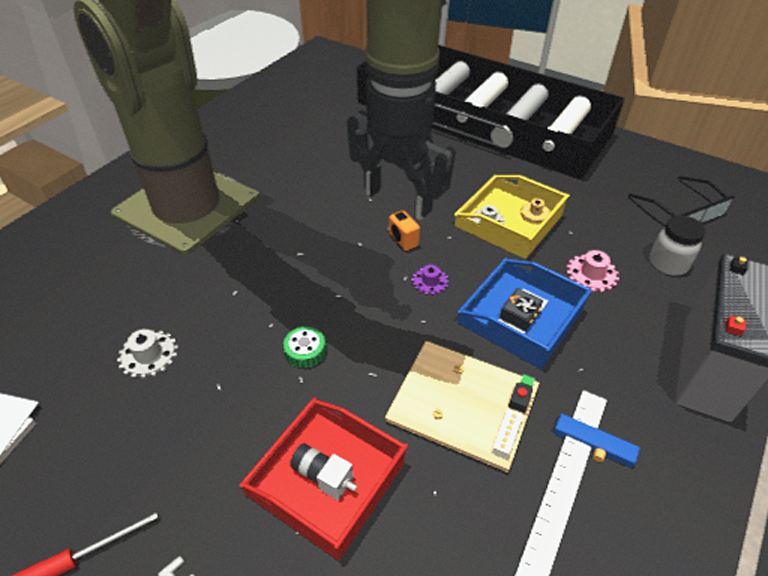

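The picture shows every part in its bin: controller (525,305), gearmotor (325,470), sprocket (490,215) and gear (535,208). The wheel and the tape have not moved, and the hand is clear.

```bash
python3 -c "
from plant import *
print(hand_in())"
```

```text
the job is handed in; nothing more can be done
None
```

All four parts are in their bins and the job is handed in, at about 33 s of the 99 s allowed; `hand_in()` gives no verdict.

- **Gearmotor:** it lies flat in the red bin, near the centre.
- **Gear and sprocket:** both lie flat in the yellow bin, about 9 cm apart. The sprocket was gripped on only the top few millimetres of its hub, because the hand stopped about 10 mm higher than intended. It was carried level and set down without trouble.
- **Controller:** I slid it about 23 mm along its arrow, within the 16 to 26 mm window. The slow lift showed only its weight, and it was set down flat at the centre of the blue bin.

**Last checks:** the final scene picture and the networks on both cameras put each part well inside its bin. The controller, sprocket and gear undersides read 2 to 7 mm high (limit 10 mm). Wheel and tape read within about 4 mm of where they started. The top camera's network did not report the wheel in the last picture, but the scene camera did. The networks also gave a few low-confidence false reports, such as a sprocket in the red bin, which the picture ruled out.

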